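# Snap the frame onto the glaze sample box

### The arm

A 6-joint arm with a two-finger parallel gripper is mounted at the origin on a cart in front of the work surface, level with it; the furniture and walls round the work are solid. World frame = base frame: x ahead of the robot, y to its left, z up, the work surface at z = 0. Lengths are in m, angles in rad, forces in N, time in s.
With the tool pointing down it reaches from about 0.3 to 0.85 m from the base axis. Payload 5.4 kg.
Tool frame: the origin (TCP) lies between the finger pads; the fingertips stand 8 mm ahead of it and the grasp point (between the pads) lies 11 mm behind it; z points along the fingers, y is the line along which they close (so a half turn about z gives the same grasp; the last joint's range is limited). The gripper opens to 85 mm and grips with 20 to 120 N. Pads are 22 mm wide; open, the fingers measure 114 mm over their backs; the gripper's body (76 mm by 85 mm) begins 54 mm behind the grasp point. The pads swing forward as they close: fully open they stand 13 mm farther back than shut.
Start: joints at [-1.382, 0.158, 1.597, -0, 1.386, -0.21], TCP at [0.223, -0.53, 0.239] pointing down, gripper open.
Joint ranges: [-2.91, 2.91], [-0.94, 2.29], [0.18, 2.7], [-1.29, 4.43], [0.17, 2.64], [-3, 3]. Speed limits (rad/s): [2.57, 2.57, 3.14, 3.14, 3.14, 3.14].

### API

Orientations are given as a rotation vector (axis times angle).
In Python, from cell import readout, viewer, ctrl gives the robot as it stands. The module is installed in compiled form; this text tells all that it offers.
- The arm moves only by the shell command python3 -m crank 'ROWS'. ROWS is JSON, a list of rows, each a list of 5 numbers: the shift along the tool's x, y, z in units of 30 mm (1.0 is 30 mm), then the turn about the tool's z in units of 5 degrees (1.0 is 5 degrees), then the gripper command: -1 is fully open, 1 is shut, values between are in proportion. A call has 1 to 5 rows; each row shifts and turns the commanded pose from where the row before left it, along the tool's axes as they then stand; what a row does not reach is not made up. A row lasts 1/10 s, in which the tool goes at most 50 mm and 8.59 degrees, less where a joint would pass 70% of its speed; a pose out of reach is approached as far as the arm can. A call is refused whole if a number of a shift passes 1 or a number of a turn 1, either way. A call with a gripper value outside its range is refused whole. The fingers move at their own pace and stop on an object; the grip force is fixed at half the most. Time passes only in rows, so rows that do not move let the fingers close. It gives the time, the measured TCP pose, the force, the opening and the grip force at its end, in the units of the state.
- readout.get_state(): the state, without advancing time (a new reading comes with each control period).
- viewer.camera(name): name is "scene" or "side" or "wrist"; returns the picture (384x512x3 uint8, red, green, blue); there is no depth.
- viewer.calibration(name): a dict with "K" (3x3 intrinsics, pixels), "xyz" and "orientation" of the camera in the world. Camera axes: x right, y up, looking along -z (the intrinsics and any distortion apply to the point x, -y, -z); pixel columns grow to the right and rows downward; lengths in m; the calibration is good to about 2 mm. A picture is of the moment at which its call begins: read the wrist's pose just before it. calibration takes no time and is no camera call; for the wrist camera it gives the pose at the moment of the call.
- ctrl.sign_off(): hands the job in; it is judged then, once.
The state is a dict: "t": time; "joint_pos": joint angles; "joint_vel": joint speeds; "joint_torque": joint torques, N m; "position": TCP position; "eef_rot": TCP orientation; "contact_force": force on the tool from outside, world axes, zero at the start; "wrist_torque": the same for the moment, N m; "finger_gap": opening from 0.0 (shut) to 1.0 (fully open); "grip_force": force on a finger pad.
Only numpy, scipy, OpenCV 4.12 (cv2) and the standard library are available. Lean on these libraries where they do the work, as an engineer would, in place of code of your own. Each camera call takes 0.05 s, during which the arm holds its last target. There are 200 camera calls.

### The job

The white frame of the long glaze sample box, the one with three test tiles, is only lying loosely on its clips. Press it down corner by corner until all four clips have clicked home and the frame lies flush on its tray all round. Leave the small square box with the single tile alone, its frame still loose.

Things in the scene. Friction and masses are not known exactly. Their poses are not given: they have to be found in the camera images.
- long_frame: Thin white rigid plastic frame of the long sample box, loose: 110 mm (its x) by 180 mm (its y), 3 mm thick, about 80 g, bars 30 mm wide; three tiles show through its open middle. Origin: centre of its underside; z up. Press it with closed fingertips straight down on the round thumb marks (18 mm) at its corners, x = +/-37 mm, y = +/-72 mm. It starts level, underside 30 mm above the table.
- long_tray: Grey plastic tray under the long frame, fixed to the table, 140 x 198 mm over its foot. Origin: centre of its foot, on the table; axes as the frame's (x short, y long, z up). Four spring clips 18 mm wide and 33 mm high stand just outside the long edges, at x = +/-55 mm, y = +/-68 mm. A guide 42 mm high stands at the middle of every side (36 mm wide at the ends, 26 mm at the sides).
- long_rim (a point): Middle of the long tray's rim plane, 22 mm above the table: where the frame's origin is when home (its top then 25 mm up). A pressed corner goes down 8 mm and bottoms on the rim; the clip gives way at 5 to 10 N (15 to 20 N does no harm), then snaps back over the edge and holds it. The opposite side rises a few mm meanwhile and a neighbouring corner may come along; clicked corners stay down.
- small_frame: White frame of the small sample box, 110 x 110 mm, 3 mm thick, loose on the four clips of its own square tray round a single tile; origin: centre of its underside, z up. It is to stay as it is, level, its underside 30 mm above the table.
Things that resemble listed ones, but are neither listed nor needed, are in the scene too. What is shaped like the small_frame but brown or green is not meant.

How it is judged:
At the end, for the whole second after the job is handed in: The long frame lies at rest, flush under all four clips: less than 1.8 mm above the rim, parallel to the tray within 1 degree, within 6 mm of its middle. The small frame is where it was within 10 mm, level within 3 degrees, still up on its clips (underside over 27.5 mm high) (z of long_frame in the frame of long_tray below 0.0238 m and angle between the z axis of long_frame and the z axis of long_tray, either way round below 0.018 rad and horizontal distance between long_frame and long_tray below 0.006 m and linear speed of long_frame below 0.01 m/s and distance of small_frame from where it was at the start of the episode below 0.01 m and height (world z) of small_frame above 0.029 m and angle between small_frame's own z axis and vertical below 0.05 rad); the robot touches nothing.
It fails at once if the small box's frame is pressed or shifted (distance of small_frame from where it was at the start of the episode above 0.015 m or angle between small_frame's own z axis and vertical above 0.08 rad or height (world z) of small_frame below 0.027 m).
It also fails if it takes over 45 s, if anything falls off the work surface, if the arm or the gripper's body presses on something with over 40 N, if the wrist force passes 120 N, or if a joint passes its speed limit or range.

## Working session

There is one attempt and no reset: what is moved stays moved. The work goes in short steps, Python scripts to look and compute and a shell command to move; the robot and the scene stay as the last step left them, time stands still between calls to the robot, and variables do not carry over. Pictures are saved under pics/ and viewed, at most 10 in all, crops included, and the job is handed in when it is done.

```bash
mkdir -p pics; python3 - <<'E'
from cell import readout, viewer
import cv2
for n in ("scene","side"):
    cv2.imwrite(f"pics/{n}0.png",viewer.camera(n)[:,:,::-1]); c=viewer.calibration(n); print(n,c)
print(readout.get_state())
E
```

```text
scene {'K': array([[433.27630456,   0.        , 254.40587704],
       [  0.        , 433.27630456, 186.7396212 ],
       [  0.        ,   0.        ,   1.        ]]), 'xyz': array([-0.58312607,  0.49548936,  0.86833979]), 'orientation': array([ 0.56581701, -1.04290686, -1.90892941])}
side {'K': array([[436.882278  ,   0.        , 256.85638814],
       [  0.        , 436.882278  , 192.85564495],
       [  0.        ,   0.        ,   1.        ]]), 'xyz': array([0.21493732, 0.71012308, 1.10222339]), 'orientation': array([ 0.14486074, -1.02938628, -2.70271292])}
{'t': 0.1, 'joint_pos': array([-1.38213336e+00,  1.59004637e-01,  1.59811986e+00, -2.32285330e-06,
        1.38617228e+00, -2.10135259e-01]), 'joint_vel': array([-0.00112853, -0.00235196, -0.00319758, -0.0025302 , -0.0004235 ,
        0.0002688 ]), 'joint_torque': array([-1.09231674e-03, -3.96993184e+01, -3.32337677e+01, -4.50608659e-04,
        4.26587183e-03,  1.55312648e-05]), 'position': array([ 0.22313935, -0.52936741,  0.23839809]), 'eef_rot': array([-3.07767402e+00, -6.21951004e-01, -2.51388115e-05]), 'contact_force': array([-0.21359494, -0.02441646, -0.05864183]), 'wrist_torque': array([0.03093324, 0.02937638, 0.00145356]), 'grip_force': 0.0, 'finger_gap': 0.9997100299022982}
```

View pics/scene0.png

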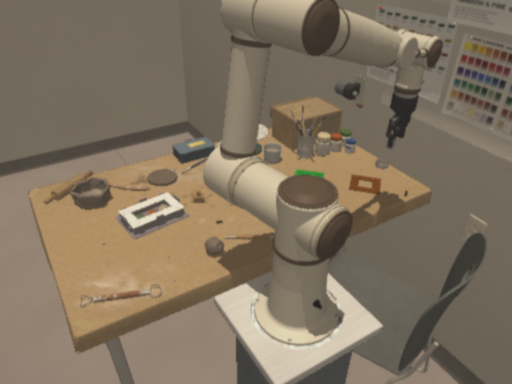

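View pics/side0.png

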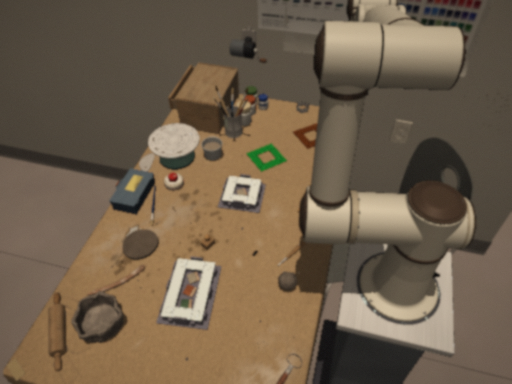

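The side view shows the long box at about (190,292) and the small white one at (242,191). I'll localise the white outlines on the plane z = 33 mm.

```bash
cat >h.py <<'E'
import numpy as np, cv2
from scipy.spatial.transform import Rotation as R
def ray(c,uv,z):
    d=np.c_[np.atleast_2d(uv).astype(float),np.ones(len(np.atleast_2d(uv)))]@np.linalg.inv(c["K"]).T
    d=(d*[1,-1,-1])@R.from_rotvec(c["orientation"]).as_matrix().T
    return c["xyz"]+d*((z-c["xyz"][2])/d[:,2])[:,None]
def proj(c,p):
    q=(np.atleast_2d(p)-c["xyz"])@R.from_rotvec(c["orientation"]).as_matrix()*[1,-1,-1]
    q=q@c["K"].T; return q[:,:2]/q[:,2:]
E
python3 - <<'E'
from h import *; from cell import viewer
for n,box in (("side",(100,150,300,340)),("scene",(100,180,200,250))):
    im=cv2.imread(f"pics/{n}0.png"); c=viewer.calibration(n)
    x0,y0,x1,y1=box
    m=np.zeros(im.shape[:2],np.uint8); m[y0:y1,x0:x1]=(im.min(2)>165)[y0:y1,x0:x1]*255
    for k in cv2.findContours(m,cv2.RETR_EXTERNAL,cv2.CHAIN_APPROX_NONE)[0]:
        if cv2.contourArea(k)<300: continue
        w=ray(c,k[:,0],0.033)[:,:2]
        print(n,cv2.boundingRect(k),cv2.minAreaRect((w*1000).astype(np.float32)))
im=cv2.imread("pics/side0.png")[165:345,140:280]
cv2.imwrite("pics/c1.png",cv2.resize(im,None,fx=3.3,fy=3.3,interpolation=cv2.INTER_CUBIC))
E
```

```text
side (162, 259, 52, 61) ((560.5076904296875, 176.47021484375), (106.24816131591797, 175.84799194335938), 7.350449085235596)
side (223, 177, 37, 27) ((523.744384765625, -210.9132080078125), (105.3501205444336, 103.79508972167969), 4.986235618591309)
scene (119, 193, 64, 35) ((559.1498413085938, 174.77867126464844), (108.91104125976562, 177.90597534179688), 7.32943058013916)
```

View pics/c1.png

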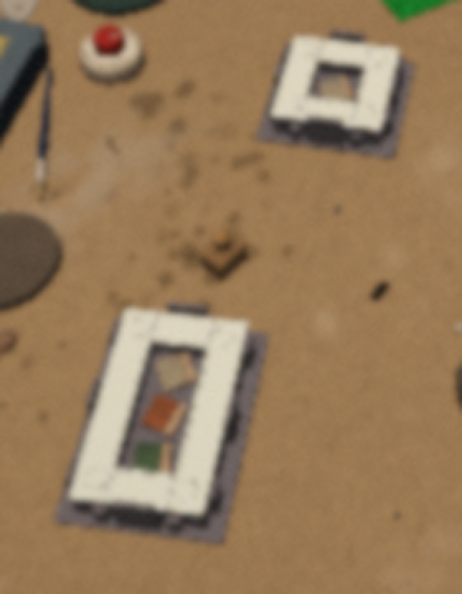

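The long frame is centred near (0.560, 0.1755), with its x axis at +7.3°. I'll turn the tool to line up with it, shut the gripper and travel over.

```bash
python3 -m crank '[[0,0,0,1,1],[0,0,0,1,1],[0,0,0,1,1],[0,0,0,0.1,1],[0.6,-0.9,0,0,1]]'
for i in 1; do python3 -m crank '[[0.64,-1,0,0,1],[0.64,-1,0,0,1],[0.64,-1,0,0,1],[0.64,-1,0,0,1],[0.64,-1,0,0,1]]'; done
python3 -m crank '[[0.64,-1,0,0,1],[0.64,-1,0,0,1],[0.64,-1,0,0,1],[0.64,-1,0,0,1],[0.64,-1,0,0,1]]'
```

```text
t: 0.6
position: [0.2363, -0.5024, 0.2389]
eef_rot: [3.135, 0.199, -0.001]
contact_force: [1.1, 0.8, 0.1]
finger_gap: 0.143
grip_force: 0.0
t: 1.1
position: [0.314, -0.3382, 0.239]
eef_rot: [-3.135, -0.204, 0.0]
contact_force: [0.1, 0.3, -0.4]
finger_gap: 0.001
grip_force: 0.0
t: 1.6
position: [0.39, -0.1772, 0.2392]
eef_rot: [-3.135, -0.204, -0.0]
contact_force: [-0.1, -0.2, 0.2]
finger_gap: 0.001
grip_force: 0.0
```

```bash
python3 -m crank '[[0.64,-1,0,0,1],[0.64,-1,0,0,1],[0.64,-1,0,0,1],[0.64,-1,0,0,1],[0.64,-1,0,0,1]]'
python3 -m crank '[[0.64,-1,0,0,1],[0.64,-1,0,0,1],[0.6,-1,0,0,1],[0,0,0,0,1],[0,0,0,0,1]]'
python3 - <<'E'
from h import *; from cell import viewer
c=viewer.calibration("wrist"); im=viewer.camera("wrist")[:,:,::-1].copy(); cv2.imwrite("pics/w1.png",im); print(c)
s=viewer.camera("side")[:,:,::-1].copy(); 
t=np.radians(7.34);F=np.array([[np.cos(t),-np.sin(t)],[np.sin(t),np.cos(t)]])
for a in (37,-37):
  for b in (72,-72):
    p=np.r_[F@[a/1e3,b/1e3]+[.5598,.1756],.033]; q=proj(c,p)[0]; print(a,b,p,q); cv2.circle(im,tuple(int(v) for v in q),3,(0,0,255),1)
cv2.imwrite("pics/w1m.png",im)
E
```

```text
t: 2.1
position: [0.466, -0.0161, 0.2392]
eef_rot: [3.135, 0.205, -0.0]
contact_force: [-0.0, 0.4, -0.4]
finger_gap: -0.0
grip_force: 0.0
t: 2.6
position: [0.5099, 0.0793, 0.2389]
eef_rot: [3.135, 0.206, -0.002]
contact_force: [-0.4, -1.1, -0.7]
finger_gap: -0.002
grip_force: 0.0
{'K': array([[306.83784411,   0.        , 252.64544421],
       [  0.        , 306.83784411, 189.02683097],
       [  0.        ,   0.        ,   1.        ]]), 'xyz': array([0.57486385, 0.08796553, 0.37322197]), 'orientation': array([-0.21687528,  0.19145077, -1.4300911 ])}
37 72 [0.5872983  0.25173701 0.033     ] [98.66288814 72.10604756]
37 -72 [0.60569531 0.10891702 0.033     ] [236.89848949  72.59389113]
-37 72 [0.51390469 0.24228298 0.033     ] [107.24017029 143.42840281]
-37 -72 [0.5323017  0.09946299 0.033     ] [237.57070479 143.88914919]
```

View pics/w1m.png

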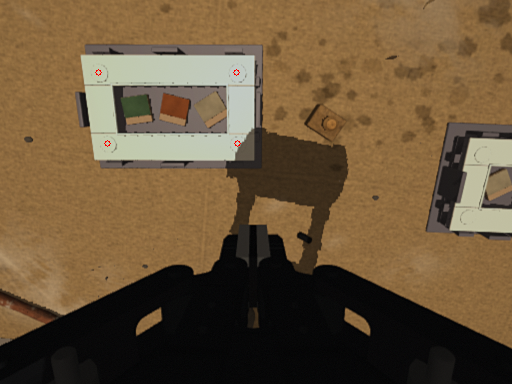

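The predicted thumb marks land on the visible ones at (99,72), (237,73), (107,143) and (238,144). Next I'll go to corner (-37,-72).

```bash
python3 -m crank '[[0.83,-0.57,0,0,1],[0,0,1,0,1],[0,0,1,0,1],[0,0,1,0,1],[0,0,1,0,1]]'
python3 -m crank '[[0,0,1,0,1],[0,0,0.9,0,1],[0,0,0,0,1],[0,0,0,0,1]]'
```

```text
t: 3.2
position: [0.5325, 0.0977, 0.1183]
eef_rot: [3.135, 0.199, 0.0]
contact_force: [1.0, 0.3, -0.3]
finger_gap: 0.0
grip_force: 0.0
t: 3.6
position: [0.5326, 0.0982, 0.0628]
eef_rot: [3.135, 0.2, -0.001]
contact_force: [0.4, 0.4, 1.1]
finger_gap: -0.001
grip_force: 0.0
```

```bash
python3 -m crank '[[0,0,0.5,0,1],[0,0,0.2,0,1],[0,0,0.1,0,1],[0,0,0,0,1]]'
python3 -m crank '[[0,0,0.1,0,1],[0,0,0,0,1]]'
```

```text
t: 4.0
position: [0.5334, 0.0989, 0.0387]
eef_rot: [3.135, 0.201, 0.002]
contact_force: [0.4, 0.2, 1.5]
finger_gap: 0.001
grip_force: 0.5
t: 4.2
position: [0.5326, 0.099, 0.0352]
eef_rot: [-3.135, -0.201, 0.0]
contact_force: [0.8, -0.4, 2.0]
finger_gap: -0.0
grip_force: 0.6
```

```bash
python3 -m crank '[[0,0,0.1,0,1],[0,0,0,0,1]]'
python3 -m crank '[[0,0,0.1,0,1],[0,0,0,0,1]]'
```

```text
t: 4.4
position: [0.533, 0.0991, 0.0344]
eef_rot: [3.135, 0.202, -0.001]
contact_force: [-7.4, -0.5, 17.6]
finger_gap: -0.001
grip_force: 9.2
t: 4.6
position: [0.5331, 0.0991, 0.0337]
eef_rot: [3.135, 0.203, -0.002]
contact_force: [-15.6, -1.1, 37.5]
finger_gap: -0.0
grip_force: 19.0
```

Corner 1 has bottomed. Next is corner (+37,-72).

```bash
python3 -m crank '[[0,0,-0.6,0,1],[0,0,-0.6,0,1],[0.8,0,0,0,1],[0.8,0,0,0,1],[0.83,0,0,0,1]]'
python3 -m crank '[[0,0,0,0,1],[0,0,0,0,1]]'
```

```text
t: 5.1
position: [0.6052, 0.1085, 0.0651]
eef_rot: [-3.135, -0.201, 0.001]
contact_force: [0.0, 1.1, 0.7]
finger_gap: -0.002
grip_force: 0.0
t: 5.3
position: [0.6043, 0.1084, 0.0646]
eef_rot: [-3.135, -0.202, 0.003]
contact_force: [-0.5, -0.2, -0.4]
finger_gap: 0.001
grip_force: 0.0
```

```bash
python3 -m crank '[[0.03,0,0.5,0,1],[0,0,0.3,0,1],[0,0,0.1,0,1],[0,0,0.1,0,1],[0,0,0,0,1]]'
python3 -m crank '[[0,0,0.08,0,1],[0,0,0,0,1]]'
```

```text
t: 5.8
position: [0.6053, 0.1085, 0.0349]
eef_rot: [-3.135, -0.202, 0.001]
contact_force: [-0.1, 0.5, 0.4]
finger_gap: -0.003
grip_force: 0.3
t: 6.0
position: [0.606, 0.1084, 0.0339]
eef_rot: [3.135, 0.202, 0.0]
contact_force: [-3.2, 0.2, 7.0]
finger_gap: 0.002
grip_force: 3.3
```

```bash
python3 -m crank '[[0,0,0.09,0,1],[0,0,0,0,1]]'
python3 -m crank '[[0,0,-0.6,0,1],[0,0,-0.6,0,1],[0,-0.95,0,0,1],[0,-0.95,0,0,1],[0,-0.95,0,0,1]]'
python3 -m crank '[[0,-0.95,0,0,1],[0,-1,0,0,1],[0,0,0,0,1],[0,0,0,0,1]]'
```

```text
t: 6.2
position: [0.6062, 0.1084, 0.0335]
eef_rot: [3.135, 0.202, -0.001]
contact_force: [-11.8, -1.0, 22.5]
finger_gap: 0.003
grip_force: 11.1
t: 6.7
position: [0.5953, 0.1939, 0.0666]
eef_rot: [3.135, 0.2, 0.002]
contact_force: [0.5, -0.1, 0.1]
finger_gap: -0.001
grip_force: 0.0
t: 7.1
position: [0.5875, 0.2515, 0.0662]
eef_rot: [3.135, 0.203, 0.001]
contact_force: [0.3, 0.4, 0.8]
finger_gap: -0.003
grip_force: 0.0
```

```bash
python3 -m crank '[[0,0,0.5,0,1],[0,0,0.3,0,1],[0,0,0,0,1]]'
python3 -m crank '[[0,0,0.1,0,1],[0,0,0.1,0,1],[0,0,0,0,1]]'
python3 -m crank '[[0,0,0.08,0,1],[0,0,0,0,1]]'
```

```text
t: 7.4
position: [0.586, 0.2499, 0.0395]
eef_rot: [3.135, 0.199, -0.007]
contact_force: [-0.1, -1.4, 0.9]
finger_gap: 0.004
grip_force: 0.0
t: 7.7
position: [0.5875, 0.251, 0.0361]
eef_rot: [-3.135, -0.201, 0.0]
contact_force: [-0.5, 0.1, -0.4]
finger_gap: 0.004
grip_force: 0.0
t: 7.9
position: [0.5873, 0.2512, 0.0335]
eef_rot: [-3.135, -0.201, 0.001]
contact_force: [0.1, -0.1, 0.4]
finger_gap: -0.001
grip_force: 0.0
```

```bash
python3 -m crank '[[0,0,0.08,0,1],[0,0,0,0,1]]'
python3 -m crank '[[0,0,0.06,0,1],[0,0,0,0,1]]'
```

```text
t: 8.1
position: [0.5876, 0.2513, 0.0331]
eef_rot: [3.135, 0.202, -0.0]
contact_force: [-4.8, -1.4, 10.8]
finger_gap: -0.004
grip_force: 5.1
t: 8.3
position: [0.5876, 0.2513, 0.033]
eef_rot: [3.134, 0.202, -0.001]
contact_force: [-10.8, -3.0, 20.8]
finger_gap: 0.002
grip_force: 10.6
```

```bash
python3 -m crank '[[0,0,-0.6,0,1],[0,0,-0.6,0,1],[-0.82,0,0,0,1],[-0.82,0,0,0,1],[-0.83,0,0,0,1]]'
python3 -m crank '[[0,0,0.4,0,1],[0,0,0.4,0,1],[0,0,0.2,0,1],[0,0,0,0,1]]'
python3 -m crank '[[0,0,0.08,0,1],[0,0,0,0,1]]'
```

```text
t: 8.8
position: [0.5135, 0.2418, 0.0662]
eef_rot: [-3.135, -0.201, -0.002]
contact_force: [-0.5, -0.3, 0.5]
finger_gap: -0.006
grip_force: 0.0
t: 9.2
position: [0.5138, 0.2415, 0.0341]
eef_rot: [3.135, 0.201, -0.003]
contact_force: [-0.4, -1.0, -0.2]
finger_gap: -0.001
grip_force: 0.0
t: 9.4
position: [0.5147, 0.2418, 0.0334]
eef_rot: [-3.135, -0.201, -0.001]
contact_force: [-1.1, 0.6, -0.5]
finger_gap: -0.001
grip_force: 0.0
```

```bash
python3 -m crank '[[0,0,0.08,0,1],[0,0,0,0,1]]'
python3 -m crank '[[0,0,0.06,0,1],[0,0,0,0,1]]'
python3 -m crank '[[0,0,-0.6,0,1],[0,0,-0.6,0,1],[0,0,-1,0,1],[-0.5,0,-1,0,1],[-0.5,0.5,-1,0,1]]'
python3 -m crank '[[-0.5,1,0,0,1],[-0.5,1,0,0,1],[0,0,0,0,1],[0,0,0,0,1]]'
python3 - <<'E'
from h import *; from cell import viewer
c=viewer.calibration("wrist"); im=viewer.camera("wrist")[:,:,::-1].copy()
q=proj(c,[.56,.1756,.025])[0].astype(int); print(q)
x,y=max(q[0]-130,0),max(q[1]-100,0)
cv2.imwrite("pics/w2.png",cv2.resize(im[y:y+200,x:x+260],None,fx=3,fy=3,interpolation=cv2.INTER_CUBIC))
E
```

```text
t: 9.6
position: [0.5149, 0.2419, 0.033]
eef_rot: [3.135, 0.202, 0.001]
contact_force: [-6.2, -1.8, 13.3]
finger_gap: 0.001
grip_force: 6.6
t: 9.8
position: [0.5149, 0.2419, 0.0329]
eef_rot: [3.135, 0.202, 0.0]
contact_force: [-11.6, -4.3, 26.6]
finger_gap: -0.001
grip_force: 13.2
t: 10.3
position: [0.4859, 0.2238, 0.1565]
eef_rot: [-3.134, -0.204, -0.001]
contact_force: [0.3, 0.3, 0.8]
finger_gap: -0.0
grip_force: 0.0
t: 10.7
position: [0.4643, 0.1595, 0.1554]
eef_rot: [-3.135, -0.199, -0.002]
contact_force: [-0.8, -0.0, 0.6]
finger_gap: -0.0
grip_force: 0.0
[248  65]
```

View pics/w2.png

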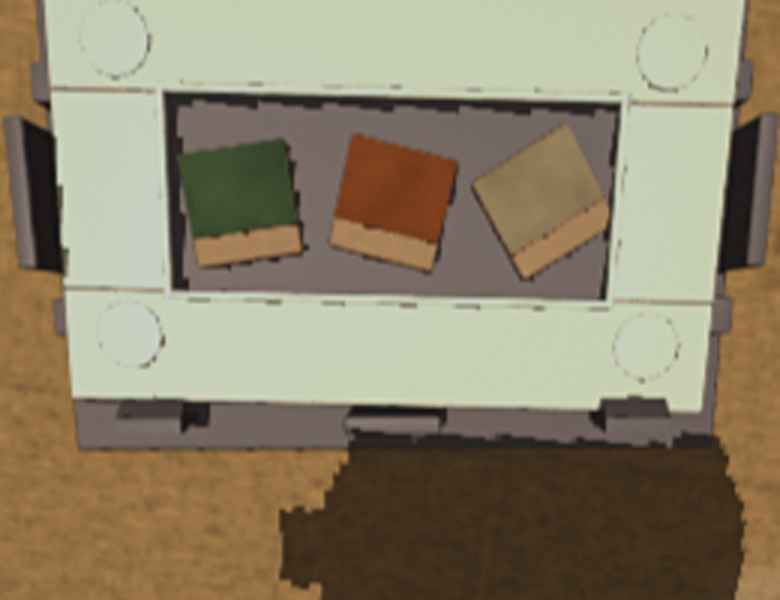

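I can't judge the heights from this view, so I'll back up to see the whole frame and fit its 3D pose from its outline.

```bash
python3 -m crank '[[-1,0,-0.5,0,1],[-1,0,-0.5,0,1],[0,0,0,0,1],[0,0,0,0,1],[0,0,0,0,1]]'
cat > fit.py <<'E'
from h import *; from cell import viewer
from scipy.optimize import least_squares
import sys
c=viewer.calibration("wrist"); im=viewer.camera("wrist")[:,:,::-1].copy(); cv2.imwrite(f"pics/{sys.argv[1]}.png",im)
g=im.min(2); q=proj(c,[.56,.1756,.025])[0]
m=(g>130).astype(np.uint8)*255
ks=[k for k in cv2.findContours(m,cv2.RETR_EXTERNAL,cv2.CHAIN_APPROX_NONE)[0] if cv2.pointPolygonTest(k,tuple(map(float,q)),False)>0]
k=max(ks,key=cv2.contourArea)[:,0].astype(float); print(q,cv2.boundingRect(k.astype(np.int32)),im.shape)
t=np.radians(7.34);P=[]
S=np.array([[55,90],[-55,90],[-55,-90],[55,-90]])/1e3
def corners(v,w): return proj(c,R.from_rotvec([v[3],v[4],v[5]]).apply(np.c_[w,np.full(len(w),.003)])+v[:3])
def res(v):
    Q=corners(v,S); d=[]
    for i in range(4):
        a,b=Q[i],Q[(i+1)%4]; u=(b-a)/np.hypot(*(b-a)); s=(k-a)@u; L=np.hypot(*(b-a))
        n=(k-a)@[-u[1],u[0]]; d.append(np.where((s>0)&(s<L),abs(n),99))
    d=np.min(d,0); return np.minimum(d,3)-0
r=least_squares(res,[.56,.1756,.023,0,0,t],loss="soft_l1",f_scale=.5,x_scale=[.01,.01,.01,.02,.02,.02])
v=r.x; print("pos",v[:3].round(4),"rot deg",np.degrees(v[3:]).round(2),"med res",np.median(res(v)))
print("corner z",(R.from_rotvec(v[3:]).apply(np.c_[S,np.zeros(4)])+v[:3])[:,2].round(4))
E
python3 fit.py w3
```

```text
t: 11.25
position: [0.4051, 0.1524, 0.1848]
eef_rot: [-3.135, -0.202, -0.0]
contact_force: [0.5, 0.1, -0.3]
finger_gap: 0.005
grip_force: 0.0Traceback (most recent call last):
  File "fit.py", line 8, in <module>
    k=max(ks,key=cv2.contourArea)[:,0].astype(float); print(q,cv2.boundingRect(k.astype(np.int32)),im.shape)
      ~~~^^^^^^^^^^^^^^^^^^^^^^^^
ValueError: max() iterable argument is empty
```

View pics/w3.png

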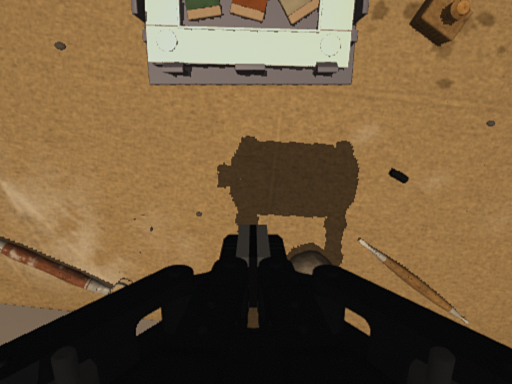

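I moved the wrong way and the view cuts the frame off at the top. I'll go forward and up.

```bash
python3 -m crank '[[0.8,0,-0.7,0,1],[0.8,0,-0.7,0,1],[0.8,0,-0.5,0,1],[0,0,0,0,1],[0,0,0,0,1]]'
python3 fit.py w4
```

```text
t: 11.8
position: [0.476, 0.1613, 0.2411]
eef_rot: [3.135, 0.201, -0.003]
contact_force: [-0.8, 0.2, 0.2]
finger_gap: 0.003
grip_force: 0.0
[249.91651     86.85879395] (165, 30, 172, 110) (384, 512, 3)
pos [0.5599 0.1755 0.0165] rot deg [1.72 0.67 6.12] med res 0.32580790093981266
corner z [0.0187 0.0198 0.0143 0.0131]
```

View pics/w4.png

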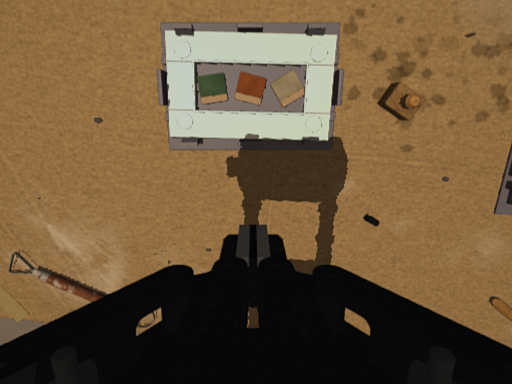

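The fit puts the frame low, but its tilt is noisy. I'll re-touch the corners to read each one's contact height, starting with corner 1.

```bash
python3 -m crank '[[0.8,0.76,0.5,0,1],[0.8,0.76,0.5,0,1],[0,0.76,1,0,1],[0,0,1,0,1],[0,0,1,0,1]]'
python3 -m crank '[[0,0,1,0,1],[0,0,1,0,1],[0,0,0,0,1],[0,0,0,0,1]]'
```

```text
t: 12.35
position: [0.5308, 0.099, 0.1197]
eef_rot: [-3.135, -0.199, 0.004]
contact_force: [0.4, -0.5, -0.2]
finger_gap: 0.001
grip_force: 0.0
t: 12.75
position: [0.5312, 0.0997, 0.0616]
eef_rot: [-3.135, -0.202, 0.003]
contact_force: [0.7, 0.3, 1.1]
finger_gap: -0.004
grip_force: 0.0
```

```bash
python3 -m crank '[[0.03,0,0.4,0,1],[0,0,0.3,0,1],[0,0,0.14,0,1],[0,0,0,0,1],[0,0,0,0,1]]'
python3 -m crank '[[0,0,0.06,0,1],[0,0,0,0,1]]'
python3 -m crank '[[0,0,0.06,0,1],[0,0,0,0,1]]'
python3 -m crank '[[0,0,0.06,0,1],[0,0,0,0,1]]'
```

```text
t: 13.25
position: [0.5333, 0.0996, 0.037]
eef_rot: [3.135, 0.201, 0.0]
contact_force: [0.5, 1.0, -0.3]
finger_gap: -0.0
grip_force: 0.0
t: 13.45
position: [0.5333, 0.0996, 0.0351]
eef_rot: [3.135, 0.201, 0.0]
contact_force: [-0.7, 0.5, -0.8]
finger_gap: 0.001
grip_force: 0.0
t: 13.65
position: [0.5332, 0.0996, 0.0331]
eef_rot: [3.135, 0.201, 0.0]
contact_force: [-0.4, -0.6, 1.0]
finger_gap: -0.005
grip_force: 0.0
t: 13.85
position: [0.5333, 0.0997, 0.033]
eef_rot: [3.135, 0.202, -0.001]
contact_force: [-6.0, -0.0, 14.2]
finger_gap: -0.0
grip_force: 6.7
```

Corner 1 is home, with contact at 0.0331. Corner 2 is next.

```bash
python3 -m crank '[[0,0,-0.5,0,1],[0,0,-0.5,0,1],[0.82,0,0,0,1],[0.82,0,0,0,1],[0.83,0,0,0,1]]'
python3 -m crank '[[0,0,0.4,0,1],[0,0,0.4,0,1],[0,0,0,0,1],[0,0,0,0,1]]'
python3 -m crank '[[0,0,0.06,0,1],[0,0,0,0,1]]'
python3 -m crank '[[0,0,0.06,0,1],[0,0,0,0,1]]'
python3 -m crank '[[0,0,0.06,0,1],[0,0,0,0,1]]'
python3 -m crank '[[0,0,0.06,0,1],[0,0,0,0,1]]'
```

```text
t: 14.35
position: [0.6082, 0.1093, 0.063]
eef_rot: [3.135, 0.201, 0.003]
contact_force: [0.9, -0.1, 0.2]
finger_gap: -0.007
grip_force: 0.0
t: 14.75
position: [0.6051, 0.1091, 0.0365]
eef_rot: [-3.135, -0.201, 0.004]
contact_force: [0.5, -0.6, 0.5]
finger_gap: -0.002
grip_force: 0.0
t: 14.95
position: [0.6065, 0.1091, 0.0359]
eef_rot: [-3.135, -0.201, -0.0]
contact_force: [0.5, 0.6, 0.6]
finger_gap: -0.002
grip_force: 0.0
t: 15.15
position: [0.6066, 0.1091, 0.0338]
eef_rot: [-3.135, -0.201, 0.0]
contact_force: [0.6, 1.0, 1.3]
finger_gap: 0.0
grip_force: 0.0
t: 15.35
position: [0.6069, 0.1091, 0.0331]
eef_rot: [3.135, 0.202, 0.0]
contact_force: [-3.4, -1.2, 6.6]
finger_gap: -0.002
grip_force: 3.3
t: 15.55
position: [0.607, 0.1091, 0.033]
eef_rot: [3.135, 0.202, -0.001]
contact_force: [-9.5, -0.7, 18.4]
finger_gap: 0.001
grip_force: 9.1
```

Corner 2 is home as well. I'll check corner 3 and corner 4 the same way.

```bash
python3 -m crank '[[0,0,-0.5,0,1],[0,0,-0.6,0,1],[0,-0.95,0,0,1],[0,-0.95,0,0,1],[0,-0.95,0,0,1]]'
python3 -m crank '[[0,-0.95,0,0,1],[0,-1,0,0,1],[0,0,0.4,0,1],[0,0,0.4,0,1],[0,0,0,0,1]]'
python3 -m crank '[[0,0,0.06,0,1],[0,0,0,0,1]]'
python3 -m crank '[[0,0,0.06,0,1],[0,0,0,0,1]]'
python3 -m crank '[[0,0,0.06,0,1],[0,0,0,0,1]]'
python3 -m crank '[[0,0,0.06,0,1],[0,0,0,0,1]]'
```

```text
t: 16.05
position: [0.596, 0.1947, 0.0639]
eef_rot: [-3.135, -0.2, -0.002]
contact_force: [-0.2, 0.4, -0.2]
finger_gap: 0.003
grip_force: 0.0
t: 16.55
position: [0.5865, 0.2506, 0.0364]
eef_rot: [3.134, 0.2, -0.008]
contact_force: [-0.2, 0.4, 0.2]
finger_gap: -0.001
grip_force: 0.0
t: 16.75
position: [0.5885, 0.251, 0.0373]
eef_rot: [3.135, 0.199, -0.0]
contact_force: [0.3, 0.6, 1.0]
finger_gap: -0.003
grip_force: 0.0
t: 16.95
position: [0.5885, 0.2516, 0.0358]
eef_rot: [-3.135, -0.201, -0.0]
contact_force: [0.2, 1.2, 0.7]
finger_gap: -0.0
grip_force: 0.0
t: 17.15
position: [0.5881, 0.2519, 0.0337]
eef_rot: [3.135, 0.201, -0.0]
contact_force: [-0.2, -0.8, -0.9]
finger_gap: -0.009
grip_force: 0.0
t: 17.35
position: [0.5885, 0.252, 0.0331]
eef_rot: [3.135, 0.202, 0.0]
contact_force: [-2.9, -0.3, 5.6]
finger_gap: 0.0
grip_force: 3.1
```

Three corners of a rigid frame now touch at 0.0331, and the fourth bottomed at 0.0330 when it was pressed, so the frame is flush. I'll retreat and hand in.

```bash
python3 -m crank '[[0,0,-0.6,0,1],[0,0,-1,0,1],[0,0,-1,0,1],[0,0,-1,0,1],[0,0,-1,0,1]]'
python3 -m crank '[[0,0,0,0,1],[0,0,0,0,1],[0,0,0,0,1]]'
python3 -c "from cell import ctrl; print(ctrl.sign_off())"
```

```text
t: 17.85
position: [0.5884, 0.2521, 0.1726]
eef_rot: [-3.135, -0.201, -0.002]
contact_force: [0.2, -0.7, 0.3]
finger_gap: 0.0
grip_force: 0.0
t: 18.15
position: [0.5874, 0.2518, 0.1689]
eef_rot: [3.135, 0.201, -0.003]
contact_force: [0.1, 0.7, -0.8]
finger_gap: 0.001
grip_force: 0.0
the job is handed in; nothing more can be done
None
```

I pressed all four corners of the long frame down to the rim, left the small box untouched and handed the job in after about 18 s; re-touching three corners confirmed they were flush, the fourth I judged only from its press, and no verdict came back.

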